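# Fold down the carrying handle and hold the parts case open

### The job

The steel carrying handle of the parts case is sticking up in the way of the lid: swing it forward and down until it rests fully in the two catches on the front of the case. Then lift the orange lid, which has a grey tab at its front, to 45 degrees, so that the parts inside can be reached, and finish while still holding it there with the gripper, because it falls shut if let go. Leave the tub, mug, tape roll and brass slug where they stand.

Things in the scene. Friction and masses are not known exactly. Their poses are not given: they have to be found in the camera images.
- case: black plastic parts case fixed to the bench, 180 mm deep (x) by 240 mm wide (y) by 110 mm high without the lid; origin at the centre of its underside, z up, its front (with the catches) faces its -x, towards the robot. Two steel catches, 14 mm wide, stand out 71 mm from the front at y = -100 and +100 mm, their upturned ends reaching 91 mm above the bench.
- carry_handle (a joint): angle of the steel carrying handle in rad: 0 = lying level to the front, in its catches; 1.57 = straight up above the case; starts between 1.0 and 1.7. The pivot is stiff (about 0.3 N m of friction): the handle stays where it is left. End stops at 0 (lying in the catches) and 1.9.
- handle_pivot (a point): middle of the handle's pivot axis, 85 mm above the case's underside, at its centre; the axis runs along the case's y.
- handle_bar (a point): middle of the handle's straight round cross bar: 10 mm thick, 268 mm long, parallel to the case's y, 145 mm from the pivot axis. Joined at both ends to the pivot by 10 mm round arms that pass outside the case. In the catches it lies 85 mm above the bench and 55 mm in front of the case's front face.
- lid (a joint): opening angle of the orange lid (186 by 246 by 12 mm, top 123 mm above the bench when shut, a raised panel in its middle 126 mm) in rad: 0 = shut, 0.785 = 45 degrees, end stop at 1.4. Falls shut from any angle when let go (no stay, almost no friction; lid about 0.3 kg, some 1.6 N at the tab).
- lid_hinge (a point): middle of the lid's hinge axis, on the far (+x) top edge of the case, 110 mm above its underside; the axis runs along the case's y.
- lid_tab (a point): point at mid-width and mid-thickness of the grey plastic tab on the lid's front edge, 13 mm inside its outer end. The tab is 22 mm wide (along the case's y), 14 mm thick and stands out 34 mm from the lid's front edge, in the lid's plane. The point is 204 mm from the hinge axis along the lid and 7 mm above it when shut.
- glue_tub: white round tub with a blue cap, 68 mm across, 115 mm high, loose; origin at the centre of its underside. Leave alone.
- mug: brown-red mug, 76 mm across with a handle on its +y side, 90 mm high, loose; origin at the centre of its underside. Leave alone.
- tape_roll: roll of tape lying flat, 84 mm across, 38 mm high, loose; origin at the centre of its underside. Leave alone.
- brass_slug: short brass cylinder, 38 mm across, 45 mm high, loose; origin at the centre of its underside. Leave alone.

How it is judged (in metres and radians):
On the way, in this order (a step that is already met when the one before it is completed fails the run):
1. the carrying handle is swung down into its catches while the lid is still shut (value of joint carry_handle below 0.08 rad and value of joint lid below 0.1 rad), for 0.2 s.
2. the lid is lifted to 45 degrees and held by the gripper (value of joint lid between 0.655 and 0.915 rad and value of joint carry_handle below 0.1 rad and contact force between lid and the fingers above 0.3 N and velocity of joint lid between -0.1 and 0.1 rad/s), for 0.3 s.
At the end, for the whole second after the job is handed in: The carrying handle lies in its catches (joint below 0.1 rad), the lid stands at 45 degrees within 7.4 degrees (0.655 to 0.915 rad), still, with the gripper's fingers in contact with it and carrying it; tub, mug, tape roll and brass slug stand within 20 mm of where they were (all of step 2 and distance of each of glue_tub, mug, tape_roll, brass_slug from where it was at the start of the episode below 0.02 m and angle between each of glue_tub, mug, tape_roll, brass_slug's own z axis and vertical below 0.2 rad); the arm keeps its last pose, push and grip.
It fails at once if the lid is lifted while the carrying handle still stands up in its way (value of joint lid above 0.25 rad and value of joint carry_handle above 0.5 rad).
It fails at once if the glue tub is pushed away or tipped over (distance of glue_tub from where it was at the start of the episode above 0.03 m or angle between glue_tub's own z axis and vertical above 0.5 rad).
It fails at once if the mug is pushed away or tipped over (distance of mug from where it was at the start of the episode above 0.03 m or angle between mug's own z axis and vertical above 0.5 rad).
It fails at once if the tape roll is pushed away or tipped over (distance of tape_roll from where it was at the start of the episode above 0.03 m or angle between tape_roll's own z axis and vertical above 0.5 rad).
It fails at once if the brass slug is pushed away or tipped over (distance of brass_slug from where it was at the start of the episode above 0.03 m or angle between brass_slug's own z axis and vertical above 0.5 rad).
It also fails if it takes over 53 s, if anything falls off the work surface, if the arm or the gripper's body presses on something with over 40 N, if the wrist force passes 120 N, or if a joint passes its speed limit or range.

### The arm

A 6-joint arm with a two-finger parallel gripper is mounted at the origin on the work surface. World frame = base frame: x ahead of the robot, y to its left, z up, the work surface at z = 0. Lengths are in mm, angles in degrees, forces in N, time in s.
With the tool pointing down it reaches from about 350 to 850 mm from the base axis. Payload 8.1 kg.
Tool frame: the origin (TCP) lies midway between the tips of the shut fingers; the grasp point (between the pads) lies 19 mm behind it (hold_point_z is the distance from the TCP to the grasp point, in mm); z points along the fingers, y is the direction in which the jaws open and shut (so a half turn about z gives the same grasp; the last joint's range is limited). The gripper opens to 85 mm and grips with 20 to 120 N. Pads are 22 mm wide; open, the fingers measure 114 mm over their backs; the gripper's body (76 mm by 85 mm) begins 54 mm behind the grasp point. The pads swing forward as they close: fully open they stand 13 mm farther back than shut.
Start: joints at [63.117, 7.471, 85.268, -0, 87.261, -4.893], TCP at [224.647, 556.362, 231.292] pointing down, gripper open.
Joint ranges: [-169.43, 169.43], [-51.17, 129.36], [1.28, 143.12], [-76.62, 256.62], [0, 156.53], [-152.29, 152.29]. Speed limits (degrees/s): [136.94, 136.94, 159.86, 180, 180, 180].

### API

Orientations are given as [roll, pitch, yaw] about the fixed x, y, z axes, in that order (R = Rz(yaw) Ry(pitch) Rx(roll)).
In Python, from bench import sense, snapshot, camera_params, hand_in, hold_point_z gives the robot as it stands.
- The arm moves only by the tool servo_tool, never from a script. Its argument "motion" is a list of rows, each a list of 7 numbers: the finger opening in mm, from 0 to 85.4, then the shift along the tool's x, y, z in mm, then the turn, a rotation vector about the tool's x, y, z in rad. A call has 1 to 10 rows; each row shifts and turns the pose as measured when the row begins, along the tool's axes as they then stand; what a row does not reach is not made up. A row lasts 1/10 s, in which the tool goes at most 50 mm and 8.59 degrees, less where a joint would pass 70% of its speed; a pose out of reach is approached as far as the arm can. A call with a gripper value outside its range is refused whole. The fingers move at their own pace and stop on an object; "force" is the grip in N (left out, the last holds). Time passes only in rows, so rows that do not move let the fingers close. It gives the time, the measured TCP pose, the force and the opening at its end, in the units of the state.
- sense(): the state, without advancing time (a new reading comes with each control period).
- snapshot(name): name is "scene" or "top" or "wrist"; returns the picture (400x640x3 uint8, blue, green, red); there is no depth.
- camera_params(name): a dict with "fx", "fy", "cx", "cy" (pixels), "R" (3x3) and "t" (3): a world point X has camera coordinates R X + t; the wrist camera has in their place "tool_from_camera" (4x4, takes a point from camera to tool coordinates, whose origin is the TCP and whose axes are the flange's). Camera axes: x right, y down, z forward; pixel columns grow to the right and rows downward; lengths in mm; the calibration is good to about 2 mm. The wrist camera is an equidistant fisheye: a pixel r from the principal point sees the ray r / f radians off the axis. A picture is of the moment at which its call begins: read the wrist's pose just before it. camera_params takes no time and is no camera call.
- hand_in(): hands the job in, once; it reports no verdict.
The state is a dict: "time": time; "joint_pos": joint angles; "qd": joint speeds; "joint_efforts": joint torques, N m; "tool_pos": TCP position; "tcp_rot": TCP orientation; "ft_force": force on the tool from outside, world axes, zero at the start; "wrist_torque": the same for the moment, N m; "finger_gap": finger opening in mm.
Only numpy, scipy, OpenCV 4.12 (cv2) and the standard library are available. Lean on these libraries where they do the work, as an engineer would, in place of code of your own. Each camera call takes 0.05 s, during which the arm holds its last target. There are 200 camera calls.

## Working session

There is one attempt and no reset: what is moved stays moved. The work goes in short steps, Python scripts to look and compute and a tool call to move; the robot and the scene stay as the last step left them, time stands still between calls to the robot, and variables do not carry over. Pictures are saved under pics/ and viewed, about 8 in all and at most 12, crops included, and the job is handed in when it is done.

Besides the shell and the picture viewer there is one more tool, called after "Call:" as name(argument=value, ...), one argument or row to a line, values as JSON. servo_tool: Moves the arm, as the interface text tells. Its arguments: {"type":"object","properties":{"motion":{"type":"array"},"force":{"type":"number"}},"required":["motion"]}

```bash
mkdir -p pics; cat > h.py <<'E'
import numpy as np, cv2
from bench import *
E
python3 - <<'E'
from h import *
s=sense(); print({k:np.round(v,2).tolist() for k,v in s.items()}, hold_point_z)
for n in("scene","top"):
    cv2.imwrite(f"pics/{n}0.png",snapshot(n)); p=camera_params(n); print(n,p)
E
```

```text
{'time': 0.0, 'joint_pos': [63.12, 7.52, 85.33, 0.0, 87.26, -4.89], 'qd': [0.02, 0.09, -0.06, 0.06, 0.07, 0.06], 'joint_efforts': [-0.0, -56.94, -50.05, -0.0, 0.01, -0.0], 'tool_pos': [224.4, 555.86, 230.24], 'tcp_rot': [-179.89, -0.01, 158.01], 'ft_force': [0.46, -0.16, -0.07], 'wrist_torque': [0.0, -0.03, 0.02], 'finger_gap': 85.35} 18.700000000000003
scene {'fx': 404.21232340292084, 'fy': 404.21232340292084, 'cx': 315.1321772399591, 'cy': 203.1832890780209, 'R': array([[ 0.00235441,  0.99983305, -0.01811978],
       [ 0.72767728, -0.01414168, -0.68577386],
       [-0.68591562, -0.01157076, -0.72758909]]), 't': array([ -23.06132341, -356.19023984, 1548.89673078])}
top {'fx': 367.5520244290011, 'fy': 367.5520244290011, 'cx': 323.7653945712813, 'cy': 191.88454006424178, 'R': array([[-0.1304679 , -0.99144075,  0.00483295],
       [-0.96401337,  0.12571672, -0.234251  ],
       [ 0.23163841, -0.03522127, -0.97216414]]), 't': array([ 96.74745357, 613.91138187, 935.4600188 ])}
```

View pics/scene0.png

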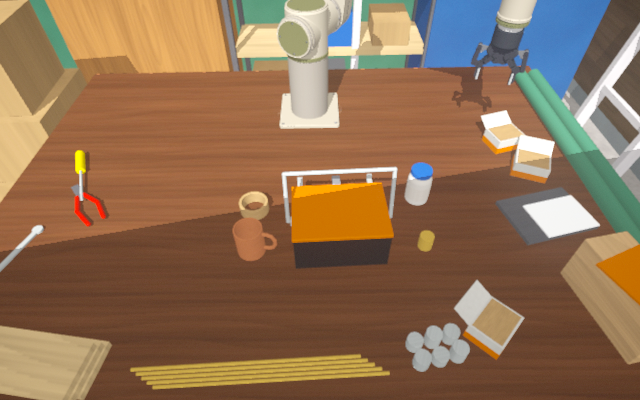

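View pics/top0.png

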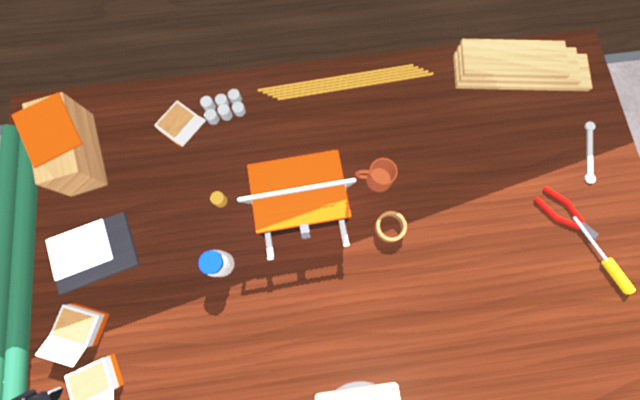

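```bash
cat >> h.py <<'E'
def ray(n,u,v):
    p=camera_params(n); R=np.array(p["R"]);t=np.array(p["t"])
    d=R.T@np.array([(u-p["cx"])/p["fx"],(v-p["cy"])/p["fy"],1]); return -R.T@t,d/np.linalg.norm(d)
def onz(n,u,v,z):
    o,d=ray(n,u,v); return o+d*(z-o[2])/d[2]
E
python3 - <<'E'
from h import *
for n,box in(("top",(235,140,370,245)),("scene",(270,160,410,245))):
    im=cv2.imread(f"pics/{n}0.png"); hsv=cv2.cvtColor(im,cv2.COLOR_BGR2HSV)
    m=cv2.inRange(hsv,(8,200,150),(25,255,255)); k=np.zeros_like(m);x0,y0,x1,y1=box;k[y0:y1,x0:x1]=m[y0:y1,x0:x1]
    pts=cv2.findNonZero(k)[:,0]
    P=np.array([onz(n,u,v,123)[:2] for u,v in cv2.convexHull(pts)[:,0]],np.float32)
    r=cv2.minAreaRect(P); print(n,r, len(pts))
# things
for nm,u,v,z in(("tub cap",210,263,115),("mug",382,172,90),("tape",391,226,38),("slug",217,199,45)):
    print(nm,onz("top",u,v,z).round())
c=None
for n,a,b in(("top",(240,199),(355,181)),("scene",(285,174),(396,170))):
  print(n,[[onz(n,*q,z).round().tolist() for z in (150,230)] for q in(a,b)])
E
```

```text
top ((622.4647827148438, 84.28135681152344), (187.34909057617188, 244.8500213623047), 2.501622438430786) 4664
scene ((630.291748046875, 84.80316162109375), (194.07113647460938, 245.5157012939453), 2.554941177368164) 5468
tub cap [466. 324. 115.]
mug [ 652. -148.   90.]
tape [ 509. -158.   38.]
slug [646. 315.  45.]
top [[[612.0, 230.0, 150.0], [592.0, 214.0, 230.0]], [[621.0, -64.0, 150.0], [600.0, -53.0, 230.0]]]
scene [[[522.0, -56.0, 150.0], [610.0, -46.0, 230.0]], [[513.0, 242.0, 150.0], [601.0, 219.0, 230.0]]]
```

```bash
cat >> h.py <<'E'
from scipy.spatial.transform import Rotation as Ro
C=np.array([622.5,84.4,0]); YAW=2.4
Rc=Ro.from_euler('z',YAW,degrees=True)
def W(x,y,z): return C+Rc.apply([x,y,z])
def T(down):  # tool: y along case y, z pointing forward, 'down' deg below horizontal
    a=np.radians(down); z=np.array([np.cos(a),0,-np.sin(a)]); y=np.array([0,1,0]); x=np.cross(y,z)
    return Rc*Ro.from_matrix(np.array([x,y,z]).T)
def plan(pts):
    """pts: list of (case xyz, down, n); prints rows from current pose"""
    s=sense(); p=np.array(s["tool_pos"]); R=Ro.from_euler('xyz',s["tcp_rot"],degrees=True)
    print("t",s["time"],"case pos",Rc.inv().apply(p-C).round(1),"rot err",np.degrees((R.inv()*T(pts[0][1])).as_rotvec()).round(1),"F",np.round(s["ft_force"],1),"gap",round(s["finger_gap"],1),"J",np.round(s["joint_pos"]))
    for xyz,d,n in pts:
        q=W(*xyz); dR=(R.inv()*T(d)).as_rotvec()/n; dp=(q-p)/n
        for i in range(n):
            print(np.round(R.inv().apply(dp),1).tolist()+np.round(dR,3).tolist()); R=R*Ro.from_rotvec(dR); p=p+dp
E
python3 -c "
from h import *
plan([((-100,250,330),90,8),((15,35,300),90,6)])"
```

```text
t 0.1 case pos [-378.   487.8  230.3] rot err [ -0.1  -0.  -24.4] F [ 0.5 -0.2  0.3] gap 85.1 J [63.  8. 85. -0. 87. -5.]
[-43.9, -12.7, -12.4, -0.0, -0.0, -0.053]
[-43.2, -15.1, -12.4, -0.0, -0.0, -0.053]
[-42.3, -17.3, -12.4, -0.0, -0.0, -0.053]
[-41.3, -19.6, -12.4, -0.0, -0.0, -0.053]
[-40.2, -21.7, -12.4, -0.0, -0.0, -0.053]
[-39.0, -23.8, -12.4, -0.0, -0.0, -0.053]
[-37.7, -25.9, -12.5, -0.0, -0.0, -0.053]
[-36.3, -27.8, -12.5, -0.0, -0.0, -0.053]
[-19.2, -35.8, 5.0, 0.0, -0.0, -0.0]
[-19.2, -35.8, 5.0, 0.0, -0.0, -0.0]
[-19.2, -35.8, 5.0, 0.0, -0.0, -0.0]
[-19.2, -35.8, 5.0, 0.0, -0.0, -0.0]
[-19.2, -35.8, 5.0, 0.0, -0.0, -0.0]
[-19.2, -35.8, 5.0, 0.0, -0.0, -0.0]
```

Call:
servo_tool(
  motion=[
    [0, 0, 0, -45, 0, 0, 0],
    [0, -44, -13, -12, 0, 0, -0.053],
    [0, -43, -15, -12, 0, 0, -0.053],
    [0, -42, -17, -12, 0, 0, -0.053],
    [0, -41, -20, -12, 0, 0, -0.053],
    [0, -40, -22, -10, 0, 0, -0.053],
    [0, -39, -24, -8, 0, 0, -0.053],
    [0, -38, -26, 0, 0, 0, -0.053],
    [0, -36, -28, 0, 0, 0, -0.053],
  ],
  force=40,
)

```text
time: 1.0
tool_pos: [516.4, 325.7, 340.0]
tcp_rot: [-179.5, -0.4, -176.1]
ft_force: [-0.3, 0.9, 1.1]
finger_gap: 0.1
```

```bash
python3 -c "
from h import *
plan([((18,35,300),90,8),((18,35,185),90,4)])"
```

```text
t 1.0 case pos [-95.9 245.5 340. ] rot err [-0.5 -0.4  1.5] F [-0.3  0.9  1.1] gap 0.1 J [ 28.   9.  73.  -0.  99. -66.]
[-13.6, -26.6, 5.1, -0.001, -0.001, 0.003]
[-13.7, -26.6, 5.1, -0.001, -0.001, 0.003]
[-13.7, -26.6, 5.1, -0.001, -0.001, 0.003]
[-13.8, -26.5, 5.1, -0.001, -0.001, 0.003]
[-13.9, -26.5, 5.1, -0.001, -0.001, 0.003]
[-14.0, -26.4, 5.1, -0.001, -0.001, 0.003]
[-14.1, -26.4, 5.0, -0.001, -0.001, 0.003]
[-14.2, -26.4, 5.0, -0.001, -0.001, 0.003]
[0.0, -0.0, 28.7, 0.0, 0.0, 0.0]
[0.0, -0.0, 28.7, 0.0, 0.0, 0.0]
[0.0, -0.0, 28.7, 0.0, 0.0, 0.0]
[0.0, -0.0, 28.7, 0.0, 0.0, 0.0]
```

Call:
servo_tool(
  motion=[
    [0, -22, -42, 5, 0, 0, 0.006],
    [0, -22, -42, 5, 0, 0, 0.006],
    [0, -23, -42, 8, 0, 0, 0.006],
    [0, -23, -42, 8, 0, 0, 0.006],
    [0, -23, -42, 8, 0, 0, 0.003],
    [0, 0, 0, 30, 0, 0, 0],
    [0, 0, 0, 30, 0, 0, 0],
    [0, 0, 0, 30, 0, 0, 0],
    [0, 0, 0, 28, 0, 0, 0],
  ],
)

```text
time: 1.9
tool_pos: [649.1, 104.9, 183.9]
tcp_rot: [-179.4, -0.2, -178.2]
ft_force: [0.0, 0.5, -0.2]
finger_gap: 0.0
```

```bash
python3 -c "
from h import *
plan([((-95,35,160),90,9)])
cv2.imwrite('pics/s1.png',snapshot('scene')[130:300,220:480].repeat(3,0).repeat(3,1))"
```

```text
t 1.9 case pos [ 27.4  19.4 183.9] rot err [-0.6 -0.2 -0.6] F [ 0.   0.5 -0.2] gap 0.0 J [  5.  18.  78.  -1.  84. -87.]
[13.6, 1.6, 2.7, -0.001, -0.0, -0.001]
[13.6, 1.6, 2.7, -0.001, -0.0, -0.001]
[13.6, 1.7, 2.7, -0.001, -0.0, -0.001]
[13.6, 1.7, 2.7, -0.001, -0.0, -0.001]
[13.6, 1.7, 2.7, -0.001, -0.0, -0.001]
[13.6, 1.7, 2.7, -0.001, -0.0, -0.001]
[13.6, 1.7, 2.7, -0.001, -0.0, -0.001]
[13.6, 1.7, 2.7, -0.001, -0.0, -0.001]
[13.6, 1.7, 2.7, -0.001, -0.0, -0.001]
```

View pics/s1.png

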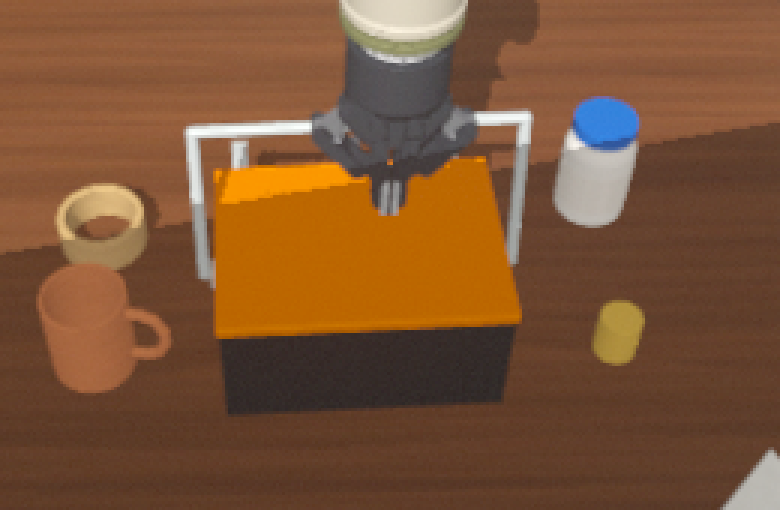

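The fingers (390,200 in the crop) stand behind the upright bar (y≈125), above the lid. Push forward.

Call:
servo_tool(
  motion=[
    [0, 14, 1.5, 1, 0, 0, 0],
    [0, 14, 1.5, 1, 0, 0, 0],
    [0, 14, 1.5, 2, 0, 0, 0],
    [0, 14, 1.5, 2, 0, 0, 0],
    [0, 14, 1.5, 2, 0, 0, 0],
    [0, 14, 1.5, 3, 0, 0, 0],
    [0, 14, 1.5, 4, 0, 0, 0],
    [0, 14, 1.5, 4, 0, 0, 0],
    [0, 10, 1.5, 4, 0, 0, 0],
  ],
)

```text
time: 2.85
tool_pos: [524.5, 113.1, 153.8]
tcp_rot: [-179.3, -0.2, -178.2]
ft_force: [49.0, -6.0, -38.7]
finger_gap: 0.1
```

```bash
python3 -c "
from h import *
plan([((-95,35,160),90,1)])
cv2.imwrite('pics/s2.png',snapshot('scene')[100:270,220:480].repeat(3,0).repeat(3,1))"
```

```text
t 2.85 case pos [-96.7  32.8 153.8] rot err [-0.7 -0.2 -0.6] F [ 49.   -6.  -38.7] gap 0.1 J [  7.   1. 100.  -1.  79. -84.]
[-1.7, 2.1, -6.2, -0.013, -0.004, -0.01]
```

View pics/s2.png

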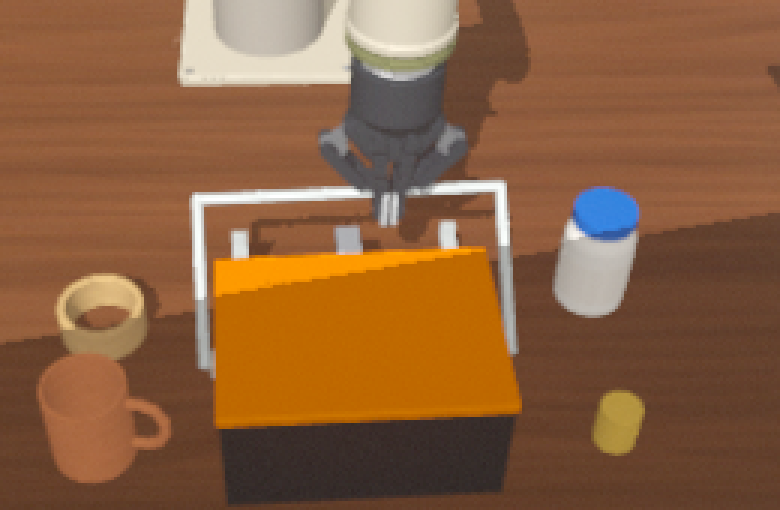

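The bar is about 40° up. The 62 N push lies along the arms (finger stuck by friction), so I back off and then push from above.

Call:
servo_tool(
  motion=[
    [0, -8, 0, 5, 0, 0, 0],
    [0, -15, 0, 0, 0, 0, 0],
    [0, 0, 0, -30, 0, 0, 0],
    [0, 0, 0, -30, 0, 0, 0],
  ],
)

```text
time: 3.3
tool_pos: [545.0, 114.1, 204.4]
tcp_rot: [-179.2, -0.7, -178.2]
ft_force: [-0.3, -0.5, 1.1]
finger_gap: -0.0
```

```bash
python3 -c "
from h import *
plan([((-126,40,215),90,2)])
im=snapshot('top');cv2.imwrite('pics/t2.png',im[120:290,190:430].repeat(3,0).repeat(3,1))"
```

```text
t 3.3 case pos [-76.2  32.9 204.4] rot err [-0.8 -0.7 -0.6] F [-0.3 -0.5  1.1] gap -0.0 J [  7.   2.  93.  -1.  85. -85.]
[25.0, 3.2, -5.0, -0.007, -0.006, -0.005]
[25.0, 3.4, -5.2, -0.007, -0.006, -0.005]
```

View pics/t2.png

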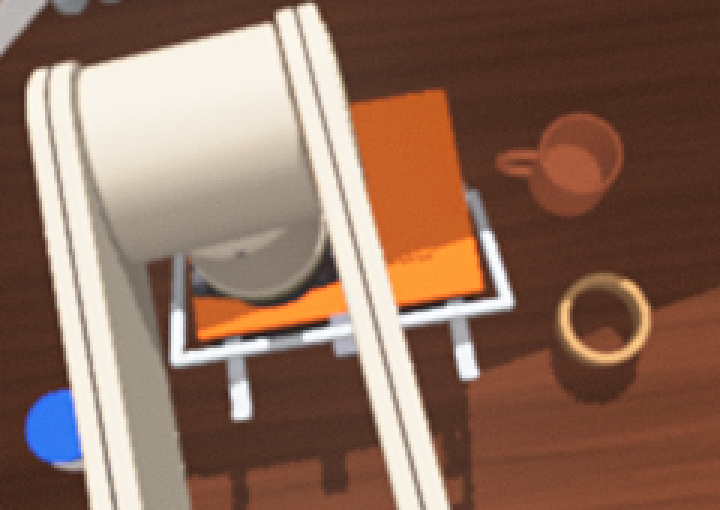

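```bash
python3 -c "
from h import *
for z in (160,170,180): print(z,[Rc.inv().apply(onz('top',190+u/3,120+v/3,z)-C).round() for u,v in((177,360),(510,303))], 145*np.cos(np.arcsin((z-85)/145)))
plan([((-120,38,225),90,2),((-128,38,185),90,2)])"
```

```text
160 [array([-112.,  135.,  160.]), array([-112., -139.,  160.])] 124.09673645990857
170 [array([-113.,  133.,  170.]), array([-114., -138.,  170.])] 117.4734012447073
180 [array([-115.,  131.,  180.]), array([-115., -136.,  180.])] 109.54451150103323
t 3.35 case pos [-73.8  33.1 210.4] rot err [-0.8 -0.3 -0.6] F [ 0.3 -0.8  3.9] gap -0.2 J [  7.   2.  93.  -1.  85. -85.]
[23.2, 2.1, -7.2, -0.007, -0.003, -0.005]
[23.1, 2.3, -7.3, -0.007, -0.003, -0.005]
[4.0, -0.0, 20.0, 0.0, 0.0, 0.0]
[4.0, -0.0, 20.0, 0.0, 0.0, 0.0]
```

Call:
servo_tool(
  motion=[
    [0, 23, 2, -6, 0, 0, 0],
    [0, 23, 2, -6, 0, 0, 0],
    [0, 0, 0, 20, 0, 0, 0],
    [0, 2, 0, 19, 0, 0, 0],
    [0, 10, 0, 14, 0, 0, 0],
    [0, 7, 0, 14, 0, 0, 0],
    [0, 5, 0, 14, 0, 0, 0],
    [0, 4, 0, 14, 0, 0, 0],
    [0, 2, 0, 14, 0, 0, 0],
  ],
)

```text
time: 4.25
tool_pos: [473.9, 116.3, 119.7]
tcp_rot: [-179.3, 0.4, -178.1]
ft_force: [-0.4, 0.3, 0.0]
finger_gap: 0.4
```

```bash
python3 -c "
from h import *
plan([((-148,38,91),90,2)])"
```

```text
t 4.25 case pos [-147.1   38.   119.7] rot err [-0.7  0.4 -0.5] F [-0.4  0.3  0. ] gap 0.4 J [  8.  -6. 110.  -1.  75. -83.]
[0.5, 0.1, 14.3, -0.006, 0.004, -0.004]
[0.5, 0.1, 14.3, -0.006, 0.004, -0.004]
```

Call:
servo_tool(
  motion=[
    [0, 1, 0, 14, 0, 0, 0],
    [0, 0, 0, 12, 0, 0, 0],
    [0, 0, 0, 3, 0, 0, 0],
  ],
)

```text
time: 4.55
tool_pos: [471.9, 115.6, 86.2]
tcp_rot: [-179.3, 0.3, -178.1]
ft_force: [-0.9, -0.1, -1.0]
finger_gap: 0.1
```

```bash
python3 -c "
from h import *
plan([((-148,38,89),90,1)])
cv2.imwrite('pics/s3.png',snapshot('scene')[100:270,220:480].repeat(3,0).repeat(3,1))"
```

```text
t 4.55 case pos [-149.2   37.5   86.2] rot err [-0.7  0.3 -0.5] F [-0.9 -0.1 -1. ] gap 0.1 J [  8.  -3. 112.  -1.  71. -83.]
[-1.2, 0.4, -2.8, -0.013, 0.004, -0.009]
```

View pics/s3.png

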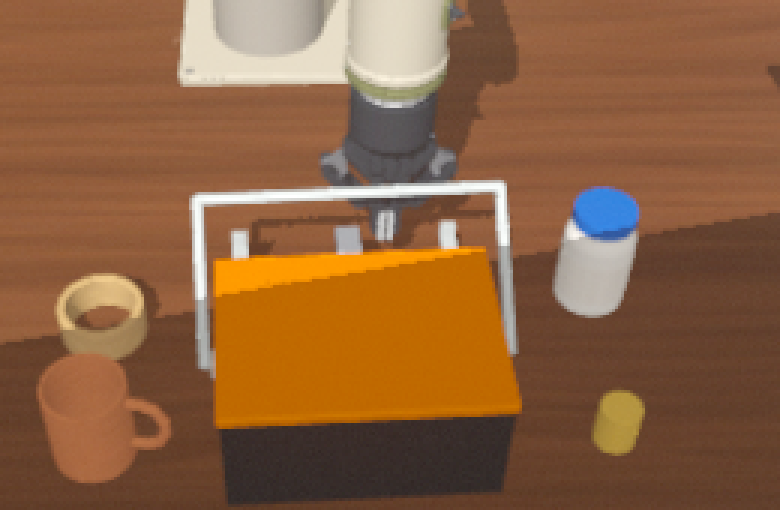

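The tip passed in front of the bar, which is still at about 40° (crop y≈190). I'll go back up and press nearer its centre.

Call:
servo_tool(
  motion=[
    [0, 2, 0, -40, 0, 0, 0],
    [0, 2, 0, -40, 0, 0, 0],
    [0, 0, 0, -35, 0, 0, 0],
    [0, -18, 0, 0, -0.01, 0, -0.01],
    [0, -18, 0, 0, 0, 0, 0],
    [0, 0, 0, 0, 0, 0, 0],
  ],
)

```text
time: 5.2
tool_pos: [505.8, 118.5, 208.6]
tcp_rot: [-179.9, 0.4, -177.5]
ft_force: [-1.2, -0.4, 0.0]
finger_gap: 0.1
```

```bash
python3 -c "
from h import *
plan([((-112,38,180),90,1),((-123,38,166),90,1),((-131,38,152),90,1),((-136,38,138),90,1),((-140,38,124),90,1),((-143,38,110),90,1),((-145,38,96),90,1)])"
```

```text
t 5.2 case pos [-115.2   39.   208.6] rot err [-0.1  0.4  0.1] F [-1.2 -0.4  0. ] gap 0.1 J [  8.  -5. 100.  -0.  84. -85.]
[-2.9, -0.9, 28.7, -0.002, 0.008, 0.001]
[11.0, -0.0, 14.0, 0.0, 0.0, -0.0]
[8.0, -0.0, 14.0, 0.0, -0.0, -0.0]
[5.0, 0.0, 14.0, -0.0, -0.0, 0.0]
[4.0, 0.0, 14.0, 0.0, 0.0, 0.0]
[3.0, -0.0, 14.0, 0.0, 0.0, 0.0]
[2.0, 0.0, 14.0, 0.0, 0.0, 0.0]
```

Call:
servo_tool(
  motion=[
    [0, -3, 0, 20, 0, 0, 0],
    [0, 0, 0, 9, 0, 0, 0],
    [0, 5, 0, 8, 0, 0, 0],
    [0, 5, 0, 7, 0, 0, 0],
  ],
)

```text
time: 5.6
tool_pos: [499.2, 118.3, 165.3]
tcp_rot: [-179.9, 0.6, -177.5]
ft_force: [0.2, 0.1, 1.3]
finger_gap: 0.2
```

```bash
python3 -c "
from h import *
plan([((-131,38,152),90,1),((-136,38,138),90,1),((-140,38,124),90,1),((-143,38,110),90,1),((-145,38,96),90,1)])"
```

```text
t 5.6 case pos [-121.8   39.   165.3] rot err [-0.1  0.6  0.1] F [0.2 0.1 1.3] gap 0.2 J [  8.  -4. 104.  -0.  80. -85.]
[9.3, -1.0, 13.2, -0.002, 0.01, 0.001]
[5.0, 0.0, 14.0, 0.0, -0.0, -0.0]
[4.0, 0.0, 14.0, -0.0, -0.0, 0.0]
[3.0, -0.0, 14.0, 0.0, 0.0, 0.0]
[2.0, 0.0, 14.0, 0.0, 0.0, 0.0]
```

```bash
cat >> h.py <<'E'
def bar():
    im=snapshot("scene"); g=im.min(2).astype(int)
    for u in (305,320,375):
        r=g[100:185,u]; print(u,[(100+i,int(r[i])) for i in np.where(r>120)[0]])
E
python3 -c "
from h import *
a=cv2.imread('pics/s3.png')[::3,::3].min(2)
for u in (305,320,375): print([(100+i,int(a[i,u-220])) for i in range(85) if a[i,u-220]>120])
bar()"
```

```text
[(100, 179), (101, 180), (102, 180), (103, 178), (104, 181), (105, 179), (106, 178), (107, 179), (108, 179), (109, 178), (110, 179), (111, 178), (112, 179), (113, 179), (114, 178), (115, 178), (116, 179), (117, 179), (118, 186), (119, 200), (120, 201), (121, 201), (122, 201), (123, 200), (124, 206), (125, 210), (126, 198), (127, 183), (128, 124), (163, 134), (164, 215), (165, 246), (166, 238), (167, 198)]
[(100, 158), (101, 160), (102, 159), (103, 159), (104, 157), (105, 159), (106, 159), (107, 158), (108, 158), (109, 159), (110, 160), (111, 159), (112, 158), (113, 160), (114, 160), (115, 159), (116, 170), (117, 193), (118, 201), (119, 201), (120, 202), (121, 200), (122, 201), (123, 202), (124, 204), (125, 209), (126, 201), (127, 178), (163, 188), (164, 246), (165, 253), (166, 209)]
[(160, 170), (161, 237), (162, 246), (163, 228), (164, 153)]
305 [(np.int64(100), 179), (np.int64(101), 179), (np.int64(102), 179), (np.int64(103), 179), (np.int64(104), 179), (np.int64(105), 177), (np.int64(106), 178), (np.int64(107), 178), (np.int64(108), 178), (np.int64(109), 178), (np.int64(110), 178)
[... 609 characters left out ...]
4(105), 158), (np.int64(106), 158), (np.int64(107), 158), (np.int64(108), 158), (np.int64(109), 157), (np.int64(110), 160), (np.int64(111), 158), (np.int64(112), 158), (np.int64(113), 159), (np.int64(114), 159), (np.int64(115), 159), (np.int64(116), 169), (np.int64(117), 194), (np.int64(118), 200), (np.int64(119), 200), (np.int64(120), 201), (np.int64(121), 201), (np.int64(122), 200), (np.int64(123), 201), (np.int64(124), 204), (np.int64(125), 208), (np.int64(126), 200), (np.int64(127), 177), (np.int64(164), 172), (np.int64(165), 241), (np.int64(166), 251), (np.int64(167), 228), (np.int64(168), 156)]
375 [(np.int64(162), 186), (np.int64(163), 244), (np.int64(164), 248), (np.int64(165), 210)]
```

```bash
cat >> h.py <<'E'
def bar():
    im=snapshot("scene"); g=im.min(2).astype(float); out=[]
    for u in (305,320,375):
        r=np.clip(g[145:185,u]-110,0,None); v=145+(r*np.arange(40)).sum()/max(r.sum(),1)
        o,d=ray("scene",u,v); o=Rc.inv().apply(o-C); d=Rc.inv().apply(d)
        o=o-[0,0,85]; a=d[0]**2+d[2]**2;b=o[0]*d[0]+o[2]*d[2];c=o[0]**2+o[2]**2-145**2
        D=b*b-a*c
        k=(-b+np.sqrt(max(D,0))*np.array([1,-1]))/a
        out.append([round(v,1)]+[(-(o+d*t)[0].round(),(o+d*t)[2].round()+85) for t in k])
    print(out)
E
python3 -c "
from h import *
bar()"
```

```text
[[np.float64(166.8), (np.float64(128.0), np.float64(153.0)), (np.float64(52.0), np.float64(221.0))], [np.float64(166.3), (np.float64(129.0), np.float64(152.0)), (np.float64(51.0), np.float64(221.0))], [np.float64(163.6), (np.float64(128.0), np.float64(154.0)), (np.float64(53.0), np.float64(220.0))]]
```

Call:
servo_tool(
  motion=[
    [0, 9, -1, 12, 0, 0, 0],
    [0, 6, 0, 13, 0, 0, 0],
    [0, 4, 0, 14, 0, 0, 0],
  ],
)

```text
time: 6.0
tool_pos: [481.2, 116.7, 127.4]
tcp_rot: [-179.9, 0.8, -177.5]
ft_force: [-0.7, 0.5, 1.0]
finger_gap: 0.0
```

```bash
python3 -c "
from h import *
bar(); plan([((-143,38,110),90,1),((-145,38,96),90,1)])"
```

```text
[[np.float64(173.1), (np.float64(141.0), np.float64(118.0)), (np.float64(20.0), np.float64(229.0))], [np.float64(172.6), (np.float64(141.0), np.float64(117.0)), (np.float64(19.0), np.float64(229.0))], [np.float64(169.7), (np.float64(141.0), np.float64(120.0)), (np.float64(21.0), np.float64(228.0))]]
t 6.05 case pos [-142.    38.1  124.2] rot err [-0.1  0.6  0.1] F [ 0.2  1.2 -1.7] gap -0.1 J [  8.  -5. 110.  -0.  75. -85.]
[1.1, -0.0, 14.2, -0.002, 0.01, 0.002]
[2.0, 0.0, 14.0, -0.0, 0.0, 0.0]
```

Tracking well; the bar is under the tip. Continue down.

Call:
servo_tool(
  motion=[
    [0, 2, 0, 13, 0, 0, 0],
    [0, 1, 0, 12, 0, 0, 0],
    [0, 0, 0, 6, 0, 0, 0],
    [0, 0, 0, 3, 0, 0, 0],
    [0, 0, 0, 2, 0, 0, 0],
  ],
)

```text
time: 6.55
tool_pos: [476.5, 116.5, 89.2]
tcp_rot: [-179.9, 0.5, -177.5]
ft_force: [-19.5, -2.6, 32.7]
finger_gap: 0.2
```

```bash
python3 -c "
from h import *
bar(); plan([((-145,38,90),90,1)])"
```

```text
[[np.float64(181.6), (np.float64(145.0), np.float64(81.0)), (np.float64(-11.0), np.float64(230.0))], [np.float64(180.9), (np.float64(145.0), np.float64(82.0)), (np.float64(-11.0), np.float64(230.0))], [np.float64(178.6), (np.float64(145.0), np.float64(81.0)), (np.float64(-11.0), np.float64(230.0))]]
t 6.6 case pos [-144.6   38.2   89.3] rot err [-0.1  0.5  0.1] F [-17.   -2.2  27.6] gap 0.0 J [  8.  -3. 112.  -0.  71. -85.]
[0.4, -0.2, -0.7, -0.002, 0.009, 0.002]
```

Call:
servo_tool(
  motion=[
    [0, 0, 0, 0, 0, 0, 0],
    [0, 0, 0, 0, 0, 0, 0],
    [0, 0, 0, 0, 0, 0, 0],
    [0, 0, 0, -5, 0, 0, 0],
    [0, 0, 0, -30, 0, 0, 0],
    [0, 10, 0, -45, 0, 0, 0],
    [0, 20, 0, -30, 0, 0, 0],
  ],
)

```text
time: 7.3
tool_pos: [443.1, 114.6, 197.2]
tcp_rot: [-179.8, -0.1, -177.5]
ft_force: [0.6, -0.4, 1.0]
finger_gap: 0.1
```

```bash
python3 -c "
from h import *
bar(); plan([((-200,0,190),40,7),((-148,0,145),40,3)])"
```

```text
[[np.float64(181.6), (np.float64(145.0), np.float64(81.0)), (np.float64(-11.0), np.float64(230.0))], [np.float64(180.8), (np.float64(145.0), np.float64(82.0)), (np.float64(-10.0), np.float64(230.0))], [np.float64(178.6), (np.float64(145.0), np.float64(81.0)), (np.float64(-11.0), np.float64(230.0))]]
t 7.35 case pos [-178.5   38.1  201.9] rot err [ -0.1 -49.9   0.2] F [4.5 2.1 3.9] gap -0.5 J [  8. -14. 109.  -0.  85. -84.]
[3.1, -5.4, 1.7, -0.0, -0.124, 0.0]
[3.3, -5.4, 1.3, -0.0, -0.124, 0.0]
[3.4, -5.4, 0.9, -0.0, -0.124, 0.0]
[3.5, -5.4, 0.5, -0.0, -0.124, 0.0]
[3.5, -5.4, 0.0, -0.0, -0.124, 0.0]
[3.5, -5.4, -0.4, -0.0, -0.124, 0.0]
[3.4, -5.4, -0.8, -0.0, -0.124, 0.0]
[0.3, -0.0, 22.9, 0.0, 0.0, 0.0]
[0.3, -0.0, 22.9, 0.0, 0.0, 0.0]
[0.3, -0.0, 22.9, 0.0, 0.0, 0.0]
```

Call:
servo_tool(
  motion=[
    [45, 3, -5, 0, 0, -0.124, 0],
    [45, 3, -5, 0, 0, -0.124, 0],
    [45, 3, -5, 0, 0, -0.124, 0],
    [45, 3, -5, 0, 0, -0.124, 0],
    [45, 3, -5, 0, 0, -0.124, 0],
    [45, 3, -5, 0, 0, -0.124, 0],
    [45, 3, -5, 0, 0, -0.124, 0],
  ],
)

```text
time: 8.05
tool_pos: [508.7, 111.4, 217.7]
tcp_rot: [-178.1, 46.3, -177.2]
ft_force: [-0.8, -0.6, 0.2]
finger_gap: 45.3
```

```bash
python3 -c "
from h import *
plan([((-148,0,145),40,3)])
im=snapshot('wrist');cv2.imwrite('pics/w1.png',im)
im=snapshot('top');cv2.imwrite('pics/t3.png',im[120:290,190:430].repeat(3,0).repeat(3,1))"
```

```text
t 8.05 case pos [-112.5   31.8  217.7] rot err [-1.6 -3.7  0.3] F [-0.8 -0.6  0.2] gap 45.3 J [ 13. -51. 143. -14.  43. -72.]
[25.7, -10.2, 8.5, -0.01, -0.021, 0.002]
[25.9, -10.4, 7.8, -0.01, -0.021, 0.002]
[26.0, -10.5, 7.2, -0.01, -0.021, 0.002]
```

View pics/w1.png

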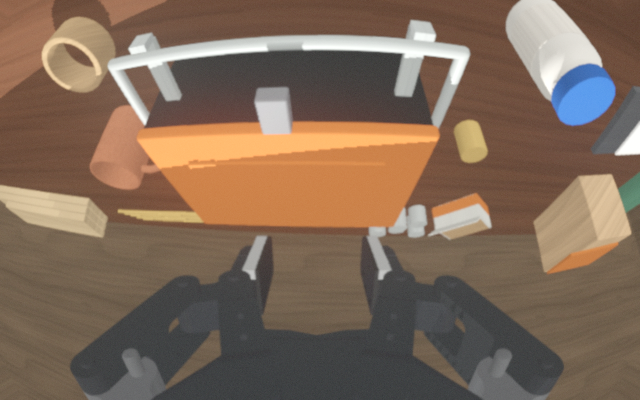

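The wrist view shows the handle in both catches and the tab (272,110) free. Joints 2 and 3 are at their limits, so a steeper approach (about 65°) is needed.

```bash
python3 -c "
from h import *
print(Rc.inv().apply(onz('top',305,231.5,124)-C))
p=camera_params('wrist'); s=sense(); M=np.array(p['tool_from_camera']); f=p['fx']
R=Ro.from_euler('xyz',s['tcp_rot'],degrees=True)
for u,v in ((257,90),(290,90),(262,132),(291,132)):
    a=np.array([u-p['cx'],v-p['cy']]); r=np.hypot(*a); th=r/f
    d=np.r_[a/r*np.sin(th),np.cos(th)]; o=np.array(s['tool_pos'])+R.apply(M[:3,3]); d=R.apply(M[:3,:3]@d)
    print(Rc.inv().apply(o+d*(124-o[2])/d[2]-C).round())
plan([((-140,0,190),65,4),((-131,0,153),65,2)])"
```

```text
[-109.77734433   -1.16770868  124.        ]
[-133.   -8.  124.]
[-133.   13.  124.]
[-91. -11. 124.]
[-91.  10. 124.]
t 8.15 case pos [-112.5   32.3  218.7] rot err [-1.6 21.4  0. ] F [-0.4  0.5  0.7] gap 45.4 J [ 13. -51. 143. -14.  43. -72.]
[10.0, -8.0, 0.2, -0.007, 0.093, 0.0]
[9.9, -8.0, 1.1, -0.007, 0.093, 0.0]
[9.8, -8.0, 1.9, -0.007, 0.093, 0.0]
[9.6, -8.1, 2.8, -0.007, 0.093, 0.0]
[3.7, 0.0, 18.7, 0.0, 0.0, -0.0]
[3.7, 0.0, 18.7, 0.0, 0.0, -0.0]
```

Call:
servo_tool(
  motion=[
    [45, 10, -8, 0, -0.007, 0.093, 0],
    [45, 10, -8, 1, -0.007, 0.093, 0],
    [45, 10, -8, 2, -0.007, 0.093, 0],
    [45, 10, -8, 3, -0.007, 0.093, 0],
  ],
)

```text
time: 8.55
tool_pos: [474.6, 80.7, 184.3]
tcp_rot: [179.7, 23.5, -177.1]
ft_force: [0.9, -0.3, 0.6]
finger_gap: 45.5
```

```bash
python3 -c "
from h import *
plan([((-131,0,153),65,3),((-108,0,104),65,4)])"
```

```text
t 8.55 case pos [-148.     2.5  184.3] rot err [ 0.5 -1.5  0.4] F [ 0.9 -0.3  0.6] gap 45.5 J [  3. -36. 130.   0.  63. -89.]
[-1.0, -0.9, 11.8, 0.003, -0.008, 0.002]
[-0.9, -0.9, 11.8, 0.003, -0.008, 0.002]
[-0.8, -0.9, 11.8, 0.003, -0.008, 0.002]
[-0.0, -0.0, 13.5, 0.0, 0.0, 0.0]
[-0.0, -0.0, 13.5, 0.0, 0.0, 0.0]
[-0.0, -0.0, 13.5, 0.0, 0.0, 0.0]
[-0.0, -0.0, 13.5, 0.0, 0.0, 0.0]
```

Call:
servo_tool(
  motion=[
    [45, -1, -1, 12, 0.003, -0.008, 0],
    [45, -1, -1, 12, 0.003, -0.008, 0],
    [45, -1, -1, 12, 0.003, -0.008, 0],
    [45, 0, 0, 13, 0, 0, 0],
    [45, 0, 0, 13, 0, 0, 0],
  ],
)

```text
time: 9.05
tool_pos: [498.7, 78.0, 125.1]
tcp_rot: [179.8, 23.8, -177.2]
ft_force: [0.8, 0.2, 0.5]
finger_gap: 45.1
```

```bash
python3 -c "
from h import *
plan([((-108,0,104),65,2)])
im=snapshot('wrist');cv2.imwrite('pics/w2.png',im)"
```

```text
t 9.05 case pos [-124.    -1.2  125.1] rot err [ 0.4 -1.2  0.3] F [0.8 0.2 0.5] gap 45.1 J [  3. -27. 131.   0.  53. -90.]
[-3.1, 0.5, 12.9, 0.003, -0.011, 0.003]
[-2.9, 0.6, 12.9, 0.003, -0.011, 0.003]
```

View pics/w2.png

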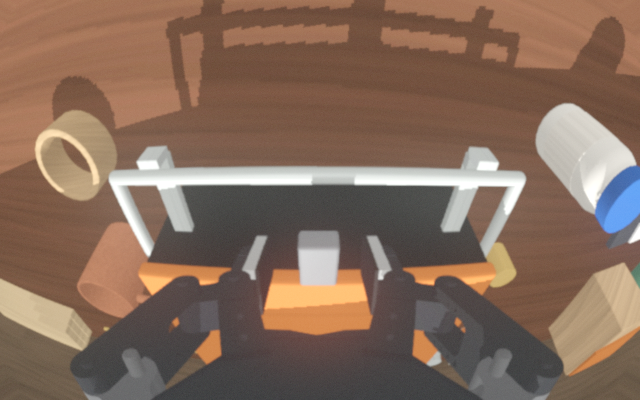

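The tab (318,255) is centred between the pads. Advance and close.

Call:
servo_tool(
  motion=[
    [45, -3, 0, 13, 0, -0.01, 0],
    [45, -3, 0, 13, 0, -0.01, 0],
    [10, 0, 0, 0, 0, 0, 0],
    [10, 0, 0, 0, 0, 0, 0],
    [10, 0, 0, 0, 0, 0, 0],
    [10, 0, 0, 0, 0, 0, 0],
  ],
  force=50,
)

```text
time: 9.7
tool_pos: [509.6, 79.8, 99.9]
tcp_rot: [179.4, 24.0, -177.3]
ft_force: [2.3, -0.1, -1.2]
finger_gap: 20.9
```

```bash
cat >> h.py <<'E'
def lid(al0,al1,a0,n,grip=0.0):
    """rows: TCP carried on arc about hinge (90,110) by al1-al0 rad from the present, down-angle a0[0]->a0[1]"""
    s=sense(); p=Rc.inv().apply(np.array(s["tool_pos"])-C); g0=p-18.7*Rc.inv().apply(T(a0[0]).as_matrix()[:,2])
    h=np.array([90,g0[1],110]); pts=[]
    for i in range(1,n+1):
        f=i/n; a=a0[0]+(a0[1]-a0[0])*f
        g=h+Ro.from_rotvec([0,(al1-al0)*f,0]).apply(g0-h)
        pts.append((g+18.7*Rc.inv().apply(T(a).as_matrix()[:,2]),a,1))
    print("g0",g0.round(1),"end g",g.round(1)); plan(pts)
E
python3 -c "
from h import *
lid(0,.785,(66,92),16)"
```

```text
g0 [-1.206e+02  1.000e-01  1.170e+02] end g [-5.400e+01  1.000e-01  2.638e+02]
t 9.7 case pos [-1.13e+02  1.00e-01  9.99e+01] rot err [0.7 1.7 0.3] F [ 2.3 -0.1 -1.2] gap 20.9 J [  3. -23. 131.   1.  49. -90.]
[-4.2, 0.1, -9.2, 0.013, 0.029, 0.005]
[-4.4, 0.0, -9.1, 0.0, 0.028, -0.0]
[-4.6, -0.0, -9.0, -0.0, 0.028, 0.0]
[-4.8, 0.0, -8.9, -0.0, 0.028, -0.0]
[-5.0, -0.0, -8.8, 0.0, 0.028, 0.0]
[-5.1, -0.0, -8.7, -0.0, 0.028, 0.0]
[-5.3, 0.0, -8.5, 0.0, 0.028, -0.0]
[-5.5, 0.0, -8.4, -0.0, 0.028, 0.0]
[-5.7, -0.0, -8.3, 0.0, 0.028, -0.0]
[-5.8, -0.0, -8.2, -0.0, 0.028, 0.0]
[-6.0, 0.0, -8.0, -0.0, 0.028, -0.0]
[-6.2, 0.0, -7.9, 0.0, 0.028, -0.0]
[-6.3, -0.0, -7.7, -0.0, 0.028, 0.0]
[-6.5, 0.0, -7.6, -0.0, 0.028, -0.0]
[-6.6, -0.0, -7.5, 0.0, 0.028, 0.0]
[-6.8, 0.0, -7.3, 0.0, 0.028, -0.0]
```

Call:
servo_tool(
  motion=[
    [10, -4.2, 0, -9.2, 0, 0.028, 0],
    [10, -4.4, 0, -9.1, 0, 0.028, 0],
    [10, -4.6, 0, -9, 0, 0.028, 0],
    [10, -4.8, 0, -8.9, 0, 0.028, 0],
  ],
)

```text
time: 10.1
tool_pos: [513.5, 79.9, 143.2]
tcp_rot: [179.3, 17.7, -177.2]
ft_force: [8.1, 1.8, -6.5]
finger_gap: 20.9
```

```bash
python3 -c "
from h import *
lid(0.21,.785,(72,92),12)
im=snapshot('scene');cv2.imwrite('pics/s4.png',im[100:270,220:480].repeat(3,0).repeat(3,1))"
```

```text
g0 [-1.149e+02  1.000e-01  1.610e+02] end g [-5.420e+01  1.000e-01  2.642e+02]
t 10.1 case pos [-1.091e+02  1.000e-01  1.432e+02] rot err [0.8 1.3 0.4] F [ 8.1  1.8 -6.5] gap 20.9 J [  3. -19. 121.   1.  60. -90.]
[-5.0, 0.1, -8.5, 0.014, 0.023, 0.006]
[-5.2, -0.0, -8.4, -0.0, 0.029, 0.0]
[-5.3, -0.0, -8.2, -0.0, 0.029, -0.0]
[-5.5, 0.0, -8.1, 0.0, 0.029, 0.0]
[-5.6, -0.0, -8.0, -0.0, 0.029, -0.0]
[-5.8, -0.0, -7.9, -0.0, 0.029, 0.0]
[-5.9, 0.0, -7.8, -0.0, 0.029, -0.0]
[-6.1, 0.0, -7.7, 0.0, 0.029, 0.0]
[-6.2, 0.0, -7.5, -0.0, 0.029, -0.0]
[-6.4, 0.0, -7.4, -0.0, 0.029, 0.0]
[-6.5, -0.0, -7.3, 0.0, 0.029, 0.0]
[-6.6, 0.0, -7.1, 0.0, 0.029, -0.0]
```

View pics/s4.png

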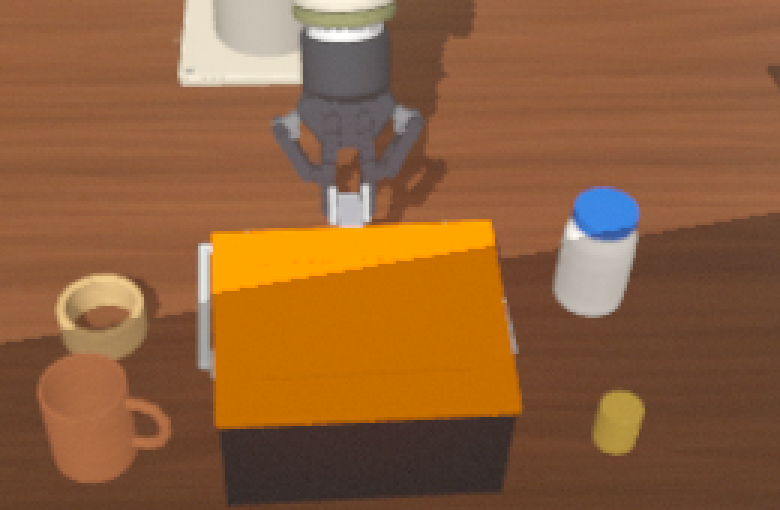

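The lid is rising, with the tab held (350,205), and the force is modest. Continue.

Call:
servo_tool(
  motion=[
    [10, -5, 0, -8.5, 0, 0.023, 0],
    [10, -5.2, 0, -8.4, 0, 0.029, 0],
    [10, -5.3, 0, -8.2, 0, 0.029, 0],
    [10, -5.5, 0, -8.1, 0, 0.029, 0],
    [10, -5.6, 0, -8, 0, 0.029, 0],
    [10, -5.8, 0, -7.9, 0, 0.029, 0],
    [10, -5.9, 0, -7.8, 0, 0.029, 0],
    [10, 0, 0, 0, 0, 0, 0],
  ],
)

```text
time: 10.95
tool_pos: [537.9, 81.0, 208.2]
tcp_rot: [179.2, 5.9, -177.1]
ft_force: [1.6, 1.1, -4.1]
finger_gap: 20.9
```

```bash
python3 -c "
from h import *
s=sense();p=Rc.inv().apply(np.array(s['tool_pos'])-C);R=Ro.from_euler('xyz',s['tcp_rot'],degrees=True);z=Rc.inv().apply(R.as_matrix()[:,2])
g=p-18.7*z; dn=np.degrees(np.arctan2(-z[2],z[0])); th=np.arctan2(g[2]-110,90-g[0])-np.arctan2(7,210.6); print('lid est',th,'down',dn, np.hypot(g[2]-110,90-g[0]))
lid(th,.785,(dn,dn+(.785-th)*33),5)"
```

```text
lid est 0.551050431841573 down 84.1348879831583 211.7027118744831
g0 [-8.660e+01  2.000e-01  2.268e+02] end g [-5.470e+01  2.000e-01  2.645e+02]
t 10.95 case pos [-8.470e+01  2.000e-01  2.082e+02] rot err [0.9 1.5 0.5] F [ 1.6  1.1 -4.1] gap 20.9 J [  3.  -6. 102.   1.  79. -90.]
[-6.0, 0.1, -7.5, 0.015, 0.027, 0.009]
[-6.1, -0.0, -7.4, -0.0, 0.027, 0.0]
[-6.2, 0.0, -7.3, 0.0, 0.027, -0.0]
[-6.4, 0.0, -7.1, -0.0, 0.027, 0.0]
[-6.5, -0.0, -7.0, 0.0, 0.027, -0.0]
```

Call:
servo_tool(
  motion=[
    [10, -6, 0, -7.5, 0, 0.027, 0],
    [10, -6.1, 0, -7.4, 0, 0.027, 0],
    [10, -6.2, 0, -7.3, 0, 0.027, 0],
    [10, -6.4, 0, -7.1, 0, 0.027, 0],
    [10, -6.5, 0, -7, 0, 0.027, 0],
    [10, 0, 0, 0, 0, 0, 0],
    [10, 0, 0, 0, 0, 0, 0],
    [10, 0, 0, 0, 0, 0, 0],
    [10, 0, 0, 0, 0, 0, 0],
    [10, 0, 0, 0, 0, 0, 0],
  ],
)

```text
time: 11.95
tool_pos: [558.1, 81.9, 237.4]
tcp_rot: [179.1, -3.1, -176.9]
ft_force: [1.9, 0.7, -4.1]
finger_gap: 20.8
```

```bash
python3 -c "
from h import *
s=sense();p=Rc.inv().apply(np.array(s['tool_pos'])-C);R=Ro.from_euler('xyz',s['tcp_rot'],degrees=True);z=Rc.inv().apply(R.as_matrix()[:,2])
g=p-18.7*z; th=np.arctan2(g[2]-110,90-g[0])-np.arctan2(7,210.6); print('lid est',th, np.hypot(g[2]-110,90-g[0]),s['ft_force'],s['finger_gap'],s['qd'],s['time'])
im=snapshot('scene');cv2.imwrite('pics/s5.png',im[80:270,200:480].repeat(2,0).repeat(2,1))
im=snapshot('wrist');cv2.imwrite('pics/w5.png',im)"
```

```text
lid est 0.7275233985713995 211.89618365297122 [ 1.92579597  0.71038131 -4.07077514] 20.807262789251226 [-0.01360594 -0.4650932   0.8088219  -0.01086909 -0.67252399  0.09338446] 11.95
```

View pics/s5.png

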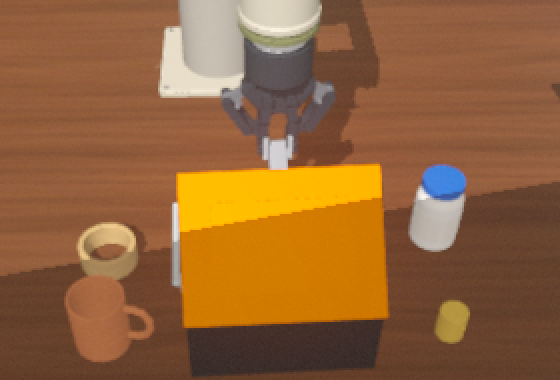

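View pics/w5.png

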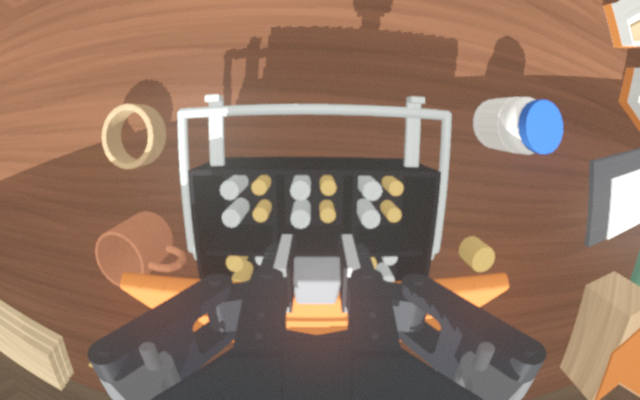

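Lid at about 0.73 rad, handle in its catches, tub, mug, roll and slug unmoved. Idle rows sag slightly, so I raise it a little.

Call:
servo_tool(
  motion=[
    [10, -5, 0, -5.5, 0, 0.02, 0],
    [10, -5, 0, -5.5, 0, 0.02, 0],
    [10, -1, 0, -1, 0, 0, 0],
    [10, 0, 0, -0.3, 0, 0, 0],
    [10, 0, 0, -0.3, 0, 0, 0],
    [10, 0, 0, -0.3, 0, 0, 0],
    [10, 0, 0, -0.3, 0, 0, 0],
  ],
)

```text
time: 12.75
tool_pos: [567.9, 82.3, 248.1]
tcp_rot: [179.2, -5.6, -176.9]
ft_force: [2.4, 0.5, -5.9]
finger_gap: 20.6
```

```bash
cat > e.py <<'E'
from h import *
for i in range(8):
    s=sense();p=Rc.inv().apply(np.array(s['tool_pos'])-C);R=Ro.from_euler('xyz',s['tcp_rot'],degrees=True);z=Rc.inv().apply(R.as_matrix()[:,2])
    g=p-18.7*z; th=np.arctan2(g[2]-110,90-g[0])-np.arctan2(7,210.6)
    if i%7==0: print('lid est',th,np.round(s['ft_force'],1),s['finger_gap'],np.round(s['qd'],1),s['time'])
    im=snapshot('top')
E
python3 e.py
```

```text
lid est 0.7988134811813409 [ 2.4  0.5 -5.9] 20.62537964190063 [ 0.1 -0.2  0.3 -0.  -0.1  0.1] 12.75
lid est 0.800259684042373 [ 3.3  1.2 -7.3] 20.88815481657479 [-0.   0.1 -0.  -0.   0.   0.1] 13.1
```

Steady at about 0.80 rad with no drift; hand in.

```bash
python3 -c "
from bench import *
print(hand_in())"
```

```text
the job is handed in; nothing more can be done
None
```

I swung the carrying handle down into its catches, then lifted the lid by its tab. I handed the job in at about 13 s with the gripper still holding the lid.

- **Handle:** my scene-camera estimate put the bar at about 82 mm against a nominal 85 mm. The wrist pictures show it lying in both catches. I measured it before lifting the lid; the later pictures still show it there.
- **Lid:** at hand-in it stood at about 0.80 rad, worked out from the gripper position, and did not drift over 0.35 s of holding. The finger gap was 21 mm on the 22 mm tab, and the wrist read about 7 N downward.
- **Tub, mug, tape roll and brass slug:** they look unmoved in the last scene and wrist pictures. I did not measure their positions again.

**What went wrong on the way:**
- The first push on the handle jammed by friction at about 62 N on the wrist. That is under the 120 N limit.
- The second push passed in front of the bar, and the third worked.
- My first approach to the tab, at 40 degrees below horizontal, ran joints 2 and 3 right up to their limits. I switched to about 65 degrees.
- The lid sagged a few millimetres while I held it with no-move commands, so I raised it slightly before handing in.

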